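Set the spray booth's extractor to step 4 and start it

TASK

Get the spray booth's extractor running for stencil spraying: with a fingertip against its side, push the fan selector's handle round clockwise, click by click, until it rests on step 4, and then press the start button (the plain round one; leave the mushroom-headed stop button alone) fully in and let it go. Only push - do not grip, straddle or wrench the handle - and leave everything else on the bench where it stands.

Things in the scene. Friction and masses are not known exactly. Their poses are not given: they have to be found in the camera images.
- console: Extractor control desk, a grey steel box screwed to the bench: 200 deep (x), 260 wide (y), 84 high. Origin: centre of its underside; x points to its back, y left, z up. Its aluminium panel slopes 12 deg up from the front (51 high) to a flat ledge 40 deep at the back (84 high), where two loose nozzles stand. Selector on the left half; on the right half start (towards the back) and stop (front).
- dial (a point): Where the selector's turning axis meets the panel. Axes: x straight up the slope, y left, z out of the panel along the axis. Black pips 58 from the axis mark the steps: an open ring for off, then one to five pips. Off stands 75 deg left (anticlockwise) of straight up the slope, the rest follow clockwise every 30 deg, so step 4 (four pips) stands 45 deg right of straight up the slope.
- handle: Black one-sided selector handle with a white index line on top: a round hub 38 in diameter and 24 high on the axis, and a bar 12 thick that reaches out to 51 from the axis, its top 30 above the panel, its underside 6 to 9 above it. Origin: on the axis at the panel surface; x points along the bar to its end (to the mark it selects), z out of the panel.
- fan_step (a joint): Turn of the selector in rad, clockwise positive seen from above: off at 0, step n at n x 0.5236 (30 deg), end stops just past off and step 5. A sprung detent pulls it to the nearest step: about 0.14 N m to leave a step, falling to nothing midway to the next, where it clicks over by itself. It starts on off, step 1 or step 2.
- start_top (a point): Centre of the top face of the start button: a plain round black push button 28 in diameter that stands 14 above the panel (8 above its 40 wide steel bezel). Same axes as dial: it is pressed against z.
- start (a joint): Travel of the start button in m: 0 out, 0.005 fully in (about 5 N); it springs back when let go. Pressed counts from 0.0035.
- stop_top (a point): Centre of the top of the stop button: a black mushroom head 40 in diameter standing 27 above the panel, 73 in front of (down the slope from) the start button. Same axes as dial. Not to be pressed.
- stop (a joint): Travel of the stop button in m: 0 out, 0.005 fully in; it springs back.
- can_near: Cream spray can, 66 in diameter, 188 high, standing on the bench to the left of the desk. Origin: centre of its underside.
- squeeze_bottle: Pink squeeze bottle with a thin spout, 56 in diameter, 168 high, standing to the right of the desk. Origin: centre of its underside.
- tape_roll: Roll of masking tape lying flat close to the left of the desk, 96 in diameter, 25 high. Origin: centre of its underside.
- nozzle_a: Small black spray nozzle, 20 in diameter, 18 high, standing on the desk's back ledge. Origin: centre of its underside.
- nozzle_b: Small white spray nozzle, 20 in diameter, 18 high, standing on the desk's back ledge. Origin: centre of its underside.
- brush: Flat paint brush with a wooden handle, 200 long, 42 wide, 20 thick, lying crosswise on the bench in front of the desk. Origin: centre of its underside; x points to the bristles.

How it is judged:
On the way, in this order (a step that is already met when the one before it is completed fails the run):
1. the selector has been turned to step 4 and rests there (value of joint fan_step between 1.954 and 2.234 rad and velocity of joint fan_step between -0.3 and 0.3 rad/s), for 0.2 s.
2. with the selector on step 4 the start button is pressed in (value of joint fan_step between 1.954 and 2.234 rad and value of joint start above 0.0035 m), for 0.04 s.
At the end, for the whole second after the job is handed in: The selector rests on step 4 (within 8 deg of it), the start button has been pressed in (3.5 of its 5 mm) after that and has sprung back out, the stop button is out, and every loose thing stands within 20 mm of where it was (value of joint fan_step between 1.954 and 2.234 rad and velocity of joint fan_step between -0.1 and 0.1 rad/s and value of joint each of start, stop below 0.001 m and distance of each of can_near, squeeze_bottle, tape_roll, nozzle_a, nozzle_b, brush from where it was at the start of the episode below 0.02 m); the robot touches nothing.
It fails at once if the start button is pressed while the selector is not on step 4 (value of joint start above 0.0035 m and not (value of joint fan_step between 1.954 and 2.234 rad)).
It fails at once if the stop button is pressed (more than 2 mm) (value of joint stop above 0.002 m).
It fails at once if the handle is gripped or straddled between the fingers (contact force between the fingers and handle above 1 N and y of the grasp point in the frame of handle between -0.008 and 0.008 m and x of the grasp point in the frame of handle between -0.02 and 0.056 m and z of the grasp point in the frame of handle below 0.036 m).
It fails at once if the handle is wrenched or squeezed (more than 25 N from the fingers) (contact force between the fingers and handle above 25 N).
It fails at once if a loose thing on the bench or the ledge is lifted or shifted (more than 20 mm) (distance of any of can_near, squeeze_bottle, tape_roll, nozzle_a, nozzle_b, brush from where it was at the start of the episode above 0.02 m).
It also fails if it takes over 48 s, if anything falls off the work surface, if the arm or the gripper's body presses on something with over 40 N, if the wrist force passes 120 N, or if a joint passes its speed limit or range.

ROBOT

A 7-joint arm with a two-finger parallel gripper is mounted at the origin on the work surface. World frame = base frame: x ahead of the robot, y to its left, z up, the work surface at z = 0. Lengths are in m, angles in rad, forces in N, time in s.
With the tool pointing down it reaches from about 0.4 to 0.85 m from the base axis. Payload 4.5 kg.
Tool frame: the origin (TCP) lies at the very end of the fingers, on their centre line; the grasp point (between the pads) lies 19 mm behind it; z points along the fingers, y is the line along which they close (so a half turn about z gives the same grasp; the last joint's range is limited). The gripper opens to 88 mm and grips with 3 to 60 N. Pads are 18 mm wide; open, the fingers measure 123 mm over their backs; the gripper's body (75 mm by 187 mm) begins 45 mm behind the grasp point.
Start: joints at [-1.192, 0.689, -0.195, 1.565, 0.157, 0.902, -0.215], TCP at [0.211, 0.588, 0.239] pointing down, gripper open.
Joint ranges: [-3.01, 3.01], [-0.46, 2.08], [-1.47, 1.51], [0.13, 2.56], [-1, 4.14], [0.04, 2.09], [-2.66, 2.66]. Speed limits (rad/s): [2.57, 2.57, 3.14, 3.14, 3.14, 3.14, 3.14].

INTERFACE

Orientations are given as a unit quaternion [x, y, z, w].
In Python, from plant import r gives the robot as it stands. The module is installed in compiled form; this text tells all that it offers.
- The arm moves only by the tool step_arm, never from a script. Its argument "increments" is a list of rows, each a list of 2 entries, a list of its own where there are three numbers: the shift along the world's x, y, z in cm, then the turn, a rotation vector about the world's x, y, z in degrees. A call has exactly 10 rows; each row shifts and turns the commanded pose from where the row before left it; what a row does not reach is not made up. A row lasts 1/10 s, in which the tool goes at most 50 mm and 8.59 degrees, less where a joint would pass 70% of its speed; a pose out of reach is approached as far as the arm can. A call is refused whole if a number of a shift passes 5 or a number of a turn 8.59, either way. A call with a gripper value outside its range is refused whole. "fingers" is the opening, from 0 (shut) to 1 (fully open), set as the call begins (left out, the last holds). The fingers move at their own pace and stop on an object; "grip_force" is the grip in N (left out, the last holds). Time passes only in rows, so rows that do not move let the fingers close, or fill a call up. It gives the time, the measured TCP pose, the force, the opening and the grip force at its end, in the units of the state.
- r.get_state(): the state, without advancing time (a new reading comes with each control period).
- r.snapshot(name): name is "side" or "top"; returns (picture, depth): 420x560x3 uint8, red, green, blue; 420x560 float32, m along the optical axis (not along the pixel's ray), 0 where there is no reading.
- r.calibration(name): a dict with "fov_y" (degrees; the focal length in pixels is half the picture's height over the tangent of half this angle, whatever the lens; pixels are square), "cx", "cy" (the principal point, pixels), "R" (3x3) and "t" (3): a world point X has camera coordinates R X + t. Camera axes: x right, y down, z forward; pixel columns grow to the right and rows downward; lengths in m; the calibration is good to about 2 mm. A picture is of the moment at which its call begins. calibration takes no time and is no camera call.
- r.finish_job(): hands the job in; it is judged then, once.
The state is a dict: "clock": time; "q": joint angles; "qd": joint speeds; "joint_torque": joint torques, N m; "tool_pos": TCP position; "eef_rot": TCP orientation; "contact_force": force on the tool from outside, world axes, zero at the start; "moment": the same for the moment, N m; "opening": opening from 0.0 (shut) to 1.0 (fully open); "finger_force": force on a finger pad.
Only numpy, scipy, OpenCV 4.12 (cv2) and the standard library are available. Lean on these libraries where they do the work, as an engineer would, in place of code of your own. Each camera call takes 0.05 s, during which the arm holds its last target. There are 200 camera calls.

## Working session

There is one attempt and no reset: what is moved stays moved. The work goes in short steps, Python scripts to look and compute and a tool call to move; the robot and the scene stay as the last step left them, time stands still between calls to the robot, and variables do not carry over. Pictures are saved under pics/ and viewed, at most 10 in all, crops included, and the job is handed in when it is done.

Besides the shell and the picture viewer there is one more tool, called as name(argument=value, ...), one argument or row to a line, values as JSON. step_arm: Moves the arm, as the interface text tells. Its arguments: {"type":"object","properties":{"increments":{"type":"array","items":{"type":"array"}},"fingers":{"type":"number"},"grip_force":{"type":"number"}},"required":["increments"]}

```bash
mkdir -p pics
cat > h.py <<'E'
from plant import r
import numpy as np, cv2
def snap(n,f):
    p,d=r.snapshot(n); cv2.imwrite(f'pics/{f}.png',p[:,:,::-1]); np.savez(f'pics/{f}.npz',p=p,d=d); return p,d
def cal(n):
    c=r.calibration(n); f=210/np.tan(np.radians(c['fov_y'])/2); return f,c['cx'],c['cy'],np.array(c['R']),np.array(c['t'])
def pts(n,d):
    f,cx,cy,R,t=cal(n); v,u=np.mgrid[0:420,0:560]
    P=np.stack([(u-cx)/f*d,(v-cy)/f*d,d],-1)
    return (P-t)@R
def proj(n,X):
    f,cx,cy,R,t=cal(n); c=R@np.asarray(X)+t; return c[0]/c[2]*f+cx,c[1]/c[2]*f+cy
E
python3 - <<'E'
from h import *
for n in('top','side'):
    snap(n,n+'0'); f,cx,cy,R,t=cal(n); print(n,f,cx,cy,R.round(3).tolist(),(-R.T@t).round(3))
s=r.get_state();print(s)
E
```

```text
top 437.0622532939739 283.68142806201024 213.89271909941155 [[0.011, -1.0, 0.019], [-0.993, -0.013, -0.121], [0.121, -0.018, -0.992]] [0.451 0.039 0.903]
side 396.6170605377635 278.1888977423652 210.77591227623594 [[0.683, -0.73, -0.007], [-0.523, -0.483, -0.702], [0.509, 0.484, -0.712]] [ 0.147 -0.375  0.654]
{'clock': 0.1, 'q': array([-1.19215523,  0.68990005, -0.19453288,  1.56620629,  0.1572846 ,
        0.90249515, -0.21507019]), 'qd': array([-0.00023321, -0.00022861, -0.00031959, -0.00031425,  0.00097854,
       -0.00034232,  0.00178357]), 'joint_torque': array([-3.03046923e-03, -5.28491378e+01, -1.27158858e+00, -1.53836131e+01,
       -5.26617060e-02,  1.86982164e-03,  3.75771333e-05]), 'tool_pos': array([0.21112293, 0.58767633, 0.23799958]), 'eef_rot': array([ 1.71517060e-01,  9.85180817e-01, -8.04515009e-04, -9.12661014e-05]), 'contact_force': array([-0.02651402, -0.53742446,  0.07729125]), 'moment': array([0.02431689, 0.01387468, 0.00921113]), 'finger_force': 0.0, 'opening': 0.9980339754333563}
```

View pics/top0.png

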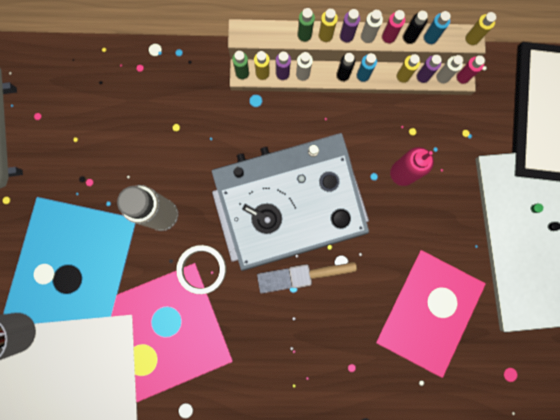

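View pics/side0.png

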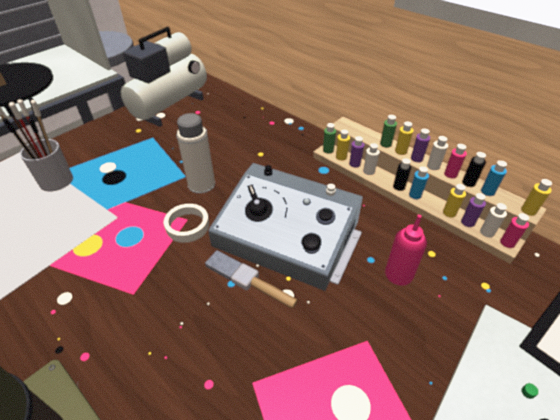

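The top view shows the desk, rotated about 15°. The selector hub is near (267,219) with its bar pointing to (246,208), start is at (329,181), stop at (341,218), and the nozzles at (239,172) and (313,150). The side view agrees. Next I'll measure.

Run:
```python
from h import *
p=np.load('pics/top0.npz')['p'];d=np.load('pics/top0.npz')['d']
cv2.imwrite('pics/crop.png',cv2.resize(p[125:275,205:375,::-1],None,fx=4.5,fy=4,interpolation=3) if 0 else cv2.resize(p[130:275,205:375,::-1],None,fx=4,fy=4,interpolation=2))
P=pts('top',d)
# panel plane: bright pixels in polygon
m=np.zeros((420,560),np.uint8); cv2.fillPoly(m,[np.array([[225,190],[340,165],[362,222],[245,262]])],1)
g=p.min(-1); M=(m>0)&(g>150)&(d>0)
X=P[M]
for i in range(4):
    c=X.mean(0); n=np.linalg.svd(X-c,full_matrices=False)[2][2]; n*=np.sign(n[2]); e=(X-c)@n; X=X[abs(e)<max(2*e.std(),.002)]
print('plane',c,n,'tilt',np.degrees(np.arccos(n[2])),'slope dir az',np.degrees(np.arctan2(-n[1],-n[0])),e.std())
h=(P-c)@n
for nm,box,lo,hi in(('start',(312,345,165,197),.009,.02),('stop',(325,358,202,236),.018,.034),('hub',(250,285,200,238),.018,.036),('bar',(236,285,196,238),.018,.036)):
    a=np.zeros_like(M);a[box[2]:box[3],box[0]:box[1]]=1
    k=a&(h>lo)&(h<hi)&(g<110); v,u=np.where(k); print(nm,k.sum(),P[k].mean(0).round(4),h[k].mean().round(4),np.median(h[k]),u.mean(),v.mean(),h[k].max())
np.save('pics/plane.npy',np.array([c,n]))
```

```text
plane [0.55809925 0.01210803 0.06820782] [-0.20155465 -0.06187305  0.97752107] tilt 12.17145043156314 slope dir az 17.065388472232314 0.0011903365715179612
start 161 [ 0.6147 -0.0611  0.0888] 0.0132 0.013185011274851242 329.46583850931677 180.83229813664596 0.017437736617519888
stop 296 [ 0.5442 -0.0823  0.0838] 0.0239 0.02422010289360348 340.3682432432432 218.19256756756758 0.028312825923786637
hub 315 [0.5422 0.0597 0.0926] 0.0241 0.023299235393432507 265.0571428571429 217.72698412698412 0.034504923949733035
bar 344 [0.5436 0.0627 0.0935] 0.0245 0.023708431208593603 263.4360465116279 216.86918604651163 0.034504923949733035
```

View pics/crop.png

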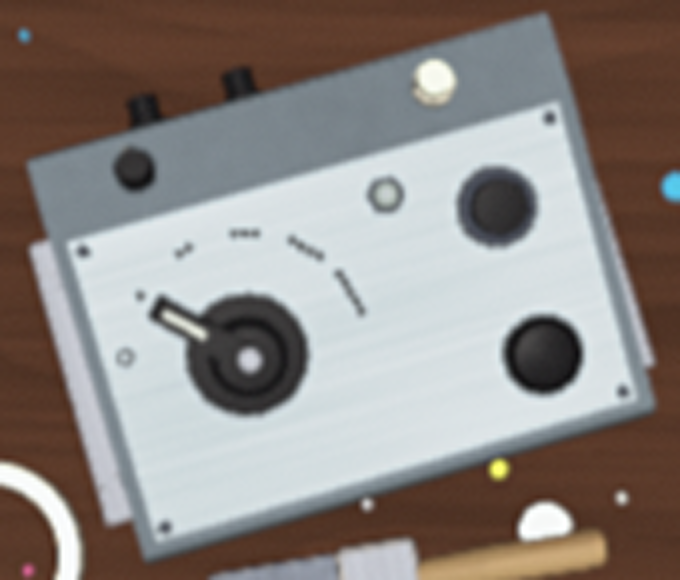

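The crop shows the handle on step 1: the bar tip is at crop (158,308), the hub at (250,358) and the start button at (497,205). I'll fit the axis from the pips.

```bash
cat >> h.py <<'E'
def ray(n,u,v,c,nn,h):
    f,cx,cy,R,t=cal(n); o=-R.T@t; w=R.T@np.array([(u-cx)/f,(v-cy)/f,1]); return o+w*((h-(o-c)@nn)/(w@nn))
E
python3 - <<'E'
from h import *
from scipy.optimize import least_squares
c,n=np.load('pics/plane.npy')
q=lambda u,v:(205+(u+.5)/4-.5,130+(v+.5)/4-.5)
pp=[(125,357),(140,295),(184,250),(245,233),(306,248),(350,293)]
X=np.array([ray('top',*q(*a),c,n,0) for a in pp])
def fr(az):
    x=np.array([np.cos(az),np.sin(az),0]); x-=n*(x@n); x/=np.linalg.norm(x); return x,np.cross(n,x)
def res(s):
    x,y=fr(s[2]); o=ray_o+s[0]*x+s[1]*y
    a=np.radians(75-30*np.arange(6)); return (o+.058*(np.cos(a)[:,None]*x+np.sin(a)[:,None]*y)-X).ravel()
ray_o=ray('top',*q(250,358),c,n,0)
s=least_squares(res,[0,0,.29]); x,y=fr(s.x[2]); o=ray_o+s.x[0]*x+s.x[1]*y
print('axis',o,'az',np.degrees(s.x[2]),'rms',np.sqrt(np.mean(s.fun**2)))
print('hub', ray('top',*q(250,358),c,n,.024)); 
t=ray('top',*q(158,308),c,n,.03)-o; print('tip ang',np.degrees(np.arctan2(t@y,t@x)),np.hypot(t@y,t@x))
for nm,a,hh in(('start',(497,205),.014),('stop',(543,353),.027),('nutlamp',(385,194),.01)):
    S=ray('top',*q(*a),c,n,hh); print(nm,S,(S-o)@x,(S-o)@y)
for nm,a in (('black',(135,165)),('white',(435,78))): print(nm,ray('top',*q(*a),np.array([0,0,.1]),np.array([0,0,1.]),0))
d2=np.load('pics/side0.npz')
Q=pts('side',d2['d'])
g=d2['p'].min(-1)
for nm,b,lo,hi in(('start',(314,338,203,226),.009,.02),('stop',(298,326,230,256),.02,.034)):
    k=np.zeros((420,560),bool);k[b[2]:b[3],b[0]:b[1]]=1;h=(Q-c)@n;k&=(h>lo)&(h<hi)&(g<110);print('side',nm,k.sum(),Q[k].mean(0),h[k].mean())
print('n',n,'x',x,'y',y); np.savez('pics/f.npz',o=o,x=x,y=y,n=n)
for a in (45,15,-15,-45,-75): print(a,(o+.04*(np.cos(np.radians(a))*x+np.sin(np.radians(a))*y)).round(4))
E
```

```text
axis [0.54411411 0.05812313 0.0682368 ] az 16.771908311963184 rms 0.0001578177719884216
hub [0.53971832 0.05591558 0.0917426 ]
tip ang 44.121144805859906 0.04836878448869739
start [ 0.6144182  -0.0598827   0.08958543] 0.03704579289333508 -0.1332494412367672
stop [ 0.54440712 -0.08178445  0.08706253] -0.035189993315406745 -0.1340197368096258
nutlamp [ 0.61888785 -0.00671624  0.08978026] 0.056255616846281255 -0.08363420965428925
black [0.6288181  0.11086889 0.1       ]
white [ 0.67281111 -0.02939186  0.1       ]
side start 132 [ 0.61029657 -0.06417441  0.08771111] 0.013264087370644098
side stop 260 [ 0.53869202 -0.08696611  0.08307624] 0.024575826928596653
n [-0.20155465 -0.06187305  0.97752107] x [0.93600618 0.28185298 0.21083485] y [-0.28856222  0.95746051  0.00110478]
45 [0.5624 0.0932 0.0742]
15 [0.5773 0.0789 0.0764]
-15 [0.5833 0.0591 0.0764]
-45 [0.5788 0.039  0.0742]
-75 [0.565  0.024  0.0704]
```

Run:
```python
from h import *
for nm in('top','side'):
    P=pts(nm,np.load(f'pics/{nm}0.npz')['d']); d=np.load(f'pics/{nm}0.npz')['d']
    k=(d>0)&(P[...,2]>.05)&(P[...,0]>.05)&(P[...,0]<.9)&(abs(P[...,1])<.8)
    X=P[k]; H={}
    for a in X: 
        b=(round(a[0]//.08*.08,2),round(a[1]//.08*.08,2)); H[b]=max(H.get(b,0),round(float(a[2]),2))
    print(nm,sorted(H.items()))
F=np.load('pics/f.npz');o,x,y,n=[F[k] for k in'oxyn']
u=lambda a:np.cos(np.radians(a))*x+np.sin(np.radians(a))*y
f=lambda th,rho,lat,h:o+rho*u(th)+lat*u(th+90)+h*n
print('A hover',f(45,.042,.023,.12),'A',f(45,.042,.023,.013))
print('u45 az',np.degrees(np.arctan2(u(45)[1],u(45)[0])))
prev=f(45,.042,.023,.013)
for th in range(42,-43,-3):
    q=f(th,.042,.0155,.013); print(th,((q-prev)*100).round(2),q.round(4)); prev=q
print('-3n',-3*n)
S=o+.037*x-.1333*y+.014*n; print('start',S)
```

```text
top [((np.float64(0.24), np.float64(0.48)), 0.1), ((np.float64(0.32), np.float64(0.48)), 0.1), ((np.float64(0.4), np.float64(0.0)), 0.06), ((np.float64(0.4), np.float64(0.08)), 0.06), ((np.float64(0.48), np.float64(-0.16)), 0.09), ((np.float64(0.48), np.float64(-0.08)), 0.09), ((np.float64(0.48), np.float64(0.0)), 0.1), ((np.float64(0.48), np.float64(0.08)), 0.11), ((np.float64(0.48), np.float64(0.24)), 0.19), ((np.float64(0.56), np.float64(-0.32)), 0.12), ((np.float64(0.56), np.float64(-0.24)), 0.13), ((np.float64(0.56), np.float64(-0.16)), 0.08), ((np.float64(0.56), np.float64(-0.08)), 0.09), ((np.float64(0.56), np.float64(0.0)), 0.09), ((np.float64(0.56), np.float64(0.08)), 0.11), ((np.float64(0.56), np.float64(0.16)), 0.09), ((np.float64(0.56), np.float64(0.24)), 0.19), ((np.float64(0.56), np.float64(0.48)), 0.08), ((np.float64(0.56), np.float64(0.56)), 0.09), ((np.float64(0.64), np.float64(-0.32)), 0.13), ((np.float64(0.64), np.float64(-0.24)), 0.17), ((np.float64(0.64), np.float64(-0.16)), 0.09), ((np.float64(0.64), np.float64(-0.08)), 0.1), ((np.float64(0.64), np.float64(0.0))
[... 3993 characters left out ...]
09  ]
-6 [ 0.12 -0.2   0.01] [0.5789 0.0801 0.0901]
-9 [ 0.11 -0.2   0.01] [0.5801 0.0781 0.0902]
-12 [ 0.1  -0.21  0.01] [0.5811 0.076  0.0903]
-15 [ 0.09 -0.22  0.01] [0.582  0.0738 0.0903]
-18 [ 0.08 -0.22  0.  ] [0.5829 0.0716 0.0904]
-21 [ 0.07 -0.22  0.  ] [0.5836 0.0694 0.0904]
-24 [ 0.06 -0.23 -0.  ] [0.5842 0.0671 0.0904]
-27 [ 0.05 -0.23 -0.  ] [0.5846 0.0648 0.0903]
-30 [ 0.04 -0.23 -0.01] [0.585  0.0625 0.0902]
-33 [ 0.02 -0.23 -0.01] [0.5852 0.0602 0.0901]
-36 [ 0.01 -0.23 -0.01] [0.5853 0.0578 0.09  ]
-39 [-0.   -0.23 -0.01] [0.5853 0.0555 0.0899]
-42 [-0.01 -0.23 -0.02] [0.5852 0.0532 0.0897]
-3n [ 0.60466396  0.18561916 -2.93256322]
start [ 0.61438992 -0.05994402  0.08957571]
```

step_arm(
  increments=[
    [[0, 0, 4], [0, 0, 0]],
    [[0, 0, 4], [0, 0, 0]],
    [[0, 0, 4], [0, 0, 0]],
    [[0, 0, 3], [0, 0, 0]],
    [[2, -3.2, 0], [0, 0, 0]],
    [[2, -3.2, 0], [0, 0, 0]],
    [[2, -3.2, 0], [0, 0, 0]],
    [[2, -3.2, 0], [0, 0, 0]],
    [[2, -3.2, 0], [0, 0, 0]],
    [[2, -3.2, 0], [0, 0, 0]],
  ],
  fingers=0,
  grip_force=30,
)

```text
clock: 1.1
tool_pos: [0.3317, 0.3945, 0.3884]
eef_rot: [0.171, 0.985, -0.0, -0.0]
contact_force: [0.4, 0.8, 0.2]
opening: 0.117
finger_force: 0.0
```

step_arm(
  increments=[
    [[2, -3.2, 0], [0, 0, 0]],
    [[2, -3.2, 0], [0, 0, 0]],
    [[2, -3.2, 0], [0, 0, 0]],
    [[2, -3.2, 0], [0, 0, 0]],
    [[2, -3.2, 0], [0.6, -2, 0]],
    [[2, -3.2, 0], [0.6, -2, 0]],
    [[2, -3.2, 0], [0.6, -2, 0]],
    [[2, -3.2, 0], [0.6, -2, 0]],
    [[2, -3.2, 0], [0.6, -2, 0]],
    [[0, 0, 0], [0.6, -1.6, 0]],
  ],
)

```text
clock: 2.1
tool_pos: [0.5132, 0.1021, 0.3883]
eef_rot: [0.175, 0.979, 0.047, 0.095]
contact_force: [-1.0, 0.0, 0.1]
opening: 0.004
finger_force: 0.0
```

```bash
cat > st.py <<'E'
from h import *
from scipy.spatial.transform import Rotation as Ro
F=np.load('pics/f.npz');o,x,y,n=[F[k] for k in'oxyn']
s=r.get_state();R=Ro.from_quat(s['eef_rot']).as_matrix();d=s['tool_pos']-o
print('t',s['clock'],'pos',s['tool_pos'].round(4),'panel xyz mm',(1000*np.array([d@x,d@y,d@n])).round(1),'F',s['contact_force'].round(2),'open',s['opening'].round(3))
print('z.-n ang',np.degrees(np.arccos(-R[:,2]@n)).round(2),'zcross',np.degrees(np.cross(R[:,2],-n)).round(2),'closing axis panel ang',np.degrees(np.arctan2(R[:,1]@y,R[:,1]@x)).round(1),'q',s['q'].round(2))
E
python3 st.py
```

```text
Traceback (most recent call last):
  File "st.py", line 5, in <module>
    print('t',s['clock'],'pos',s['tool_pos'].round(4),'panel xyz mm',(1000*np.array([d@x,d@y,d@n])).round(1),'F',s['contact_force'].round(2),'open',s['opening'].round(3))
                                                                                                                                                    ^^^^^^^^^^^^^^^^^^
AttributeError: 'float' object has no attribute 'round'
```

step_arm(
  increments=[
    [[0.1, 0, -3], [0, 0, -2]],
    [[0.1, 0, -3], [0, 0, -2]],
    [[0.1, -0.1, -3], [0, 0, -2]],
    [[0.1, -0.1, -3], [0, 0, -1.5]],
    [[0.1, -0.1, -3], [0, 0, 0]],
    [[0.1, 0, -2], [0, 0, 0]],
    [[0, 0, -2], [0, 0, 0]],
    [[0, 0, -1], [0, 0, 0]],
    [[0, 0, 0], [0, 0, 0]],
    [[0, 0, 0], [0, 0, 0]],
  ],
)

```text
clock: 3.1
tool_pos: [0.5175, 0.1053, 0.1892]
eef_rot: [0.234, 0.966, 0.042, 0.097]
contact_force: [0.2, 0.0, 0.2]
opening: 0.006
finger_force: 0.0
```

```bash
sed -i "s/s\['opening'\].round(3)/s['opening']/" st.py; python3 st.py
python3 - <<'E'
from h import *
p,d=snap('side','side1'); cv2.imwrite('pics/s1.png',cv2.resize(p[100:300,180:400,::-1],None,fx=3,fy=3))
E
```

```text
t 3.1 pos [0.5175 0.1053 0.1892] panel xyz mm [ 13.9  53.  120.7] F [0.22 0.04 0.24] open 0.0060805373966815405
z.-n ang 1.54 zcross [1.46 0.36 0.32] closing axis panel ang 46.1 q [-0.3   0.58 -0.01  2.12  0.13  0.24  0.66]
```

View pics/s1.png

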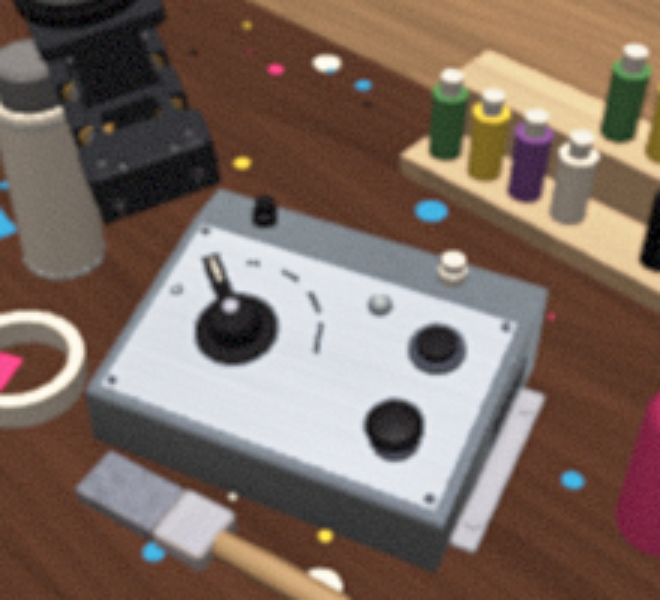

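The side view shows the closed fingertip hovering clear, the handle on one pip, and nothing in the way. Next I'll descend beside the bar.

step_arm(
  increments=[
    [[0.4, 0.12, -1.95], [1.4, 0.4, 0]],
    [[0.4, 0.12, -1.95], [0, 0, 0]],
    [[0.4, 0.12, -1.95], [0, 0, 0]],
    [[0.4, 0.12, -1.95], [0, 0, 0]],
    [[0.2, 0.06, -0.98], [0, 0, 0]],
    [[0.2, 0.06, -0.98], [0, 0, 0]],
    [[0.1, 0.03, -0.5], [0, 0, 0]],
    [[0.05, 0.01, -0.25], [0, 0, 0]],
    [[0, 0, 0], [0, 0, 0]],
    [[0, 0, 0], [0, 0, 0]],
  ],
)

```text
clock: 4.15
tool_pos: [0.5402, 0.1116, 0.0889]
eef_rot: [0.236, 0.966, 0.052, 0.089]
contact_force: [-0.4, 0.2, -0.5]
opening: 0.005
finger_force: 0.0
```

```bash
python3 st.py
```

```text
t 4.15 pos [0.5402 0.1116 0.0889] panel xyz mm [15.7 52.4 17.7] F [-0.42  0.24 -0.47] open 0.005263042609585556
z.-n ang 0.36 zcross [ 0.21 -0.29  0.02] closing axis panel ang 45.8 q [-0.27  0.79 -0.03  2.11  0.6   0.04  0.21]
```

step_arm(
  increments=[
    [[0, 0, 0], [-0.8, 2.6, 0]],
    [[0, 0, 0], [-0.8, 2.6, 0]],
    [[0, 0, 0], [-0.8, 2.6, 0]],
    [[0.06, 0.02, -0.3], [0, 0, 0]],
    [[0.1, -0.34, 0], [0, 0, 0]],
    [[0.1, -0.34, 0], [0, 0, 0]],
    [[0, 0, 0], [0, 0, 0]],
    [[0, 0, 0], [0, 0, 0]],
    [[0, 0, 0], [0, 0, 0]],
    [[0, 0, 0], [0, 0, 0]],
  ],
)

```text
clock: 5.15
tool_pos: [0.5422, 0.1051, 0.0852]
eef_rot: [0.237, 0.971, 0.015, 0.027]
contact_force: [-0.2, -0.4, 0.1]
opening: 0.006
finger_force: 0.0
```

```bash
python3 st.py
```

```text
t 5.15 pos [0.5422 0.1051 0.0852] panel xyz mm [15.  45.6 14.1] F [-0.22 -0.35  0.15] open 0.006179282019595663
z.-n ang 8.57 zcross [ 2.61 -8.13  0.02] closing axis panel ang 46.2 q [-0.12  0.82 -0.26  1.96  0.56  0.36  0.28]
```

step_arm(
  increments=[
    [[0.25, -0.14, 0.04], [0, 0, 0]],
    [[0.25, -0.13, 0.04], [0, 0, -1.5]],
    [[0.24, -0.13, 0.04], [0, 0, -1.5]],
    [[0.22, -0.05, 0.04], [0, 0, -3]],
    [[0.22, -0.06, 0.04], [0, 0, -3]],
    [[0.22, -0.08, 0.04], [0, 0, -3]],
    [[0.21, -0.09, 0.04], [0, 0, -3]],
    [[0.21, -0.1, 0.04], [0, 0, -3]],
    [[0.2, -0.11, 0.04], [0, 0, -3]],
    [[0.2, -0.12, 0.03], [0, 0, -3]],
  ],
)

```text
clock: 6.15
tool_pos: [0.5651, 0.094, 0.0892]
eef_rot: [0.435, 0.9, 0.009, 0.03]
contact_force: [-2.0, 1.8, -0.2]
opening: 0.002
finger_force: 1.1
```

```bash
python3 st.py
```

```text
t 6.15 pos [0.5651 0.094  0.0892] panel xyz mm [34.2 28.3 14.1] F [-2.05  1.83 -0.21] open 0.0019309750574363388
z.-n ang 9.07 zcross [ 4.13 -8.02  0.34] closing axis panel ang 21.9 q [-0.16  0.82 -0.16  1.9   0.39  0.39  0.04]
```

step_arm(
  increments=[
    [[0.19, -0.13, 0.03], [0, 0, -3]],
    [[0.19, -0.14, 0.03], [0, 0, -3]],
    [[0.18, -0.15, 0.03], [0, 0, -3]],
    [[0.17, -0.16, 0.03], [0, 0, -3]],
    [[0.16, -0.17, 0.02], [0, 0, -3]],
    [[0.15, -0.18, 0.02], [0, 0, -3]],
    [[0.14, -0.18, 0.02], [0, 0, -3]],
    [[0.13, -0.19, 0.02], [0, 0, -3]],
    [[0.12, -0.2, 0.01], [0, 0, -3]],
    [[0.11, -0.2, 0.01], [0, 0, -3]],
  ],
)

```text
clock: 7.15
tool_pos: [0.5808, 0.0768, 0.0916]
eef_rot: [0.653, 0.756, 0.001, 0.032]
contact_force: [0.1, 0.4, 0.9]
opening: 0.004
finger_force: 0.0
```

```bash
python3 st.py
python3 - <<'E'
from h import *
p,d=snap('side','side2'); cv2.imwrite('pics/s2.png',cv2.resize(p[140:260,200:360,::-1],None,fx=4,fy=4))
E
```

```text
t 7.15 pos [0.5808 0.0768 0.0916] panel xyz mm [44.5  7.3 14.2] F [0.14 0.4  0.88] open 0.004480573800591409
z.-n ang 10.55 zcross [ 5.8  -8.72  0.64] closing axis panel ang -8.5 q [-0.22  0.83 -0.04  1.85  0.19  0.43 -0.27]
```

View pics/s2.png

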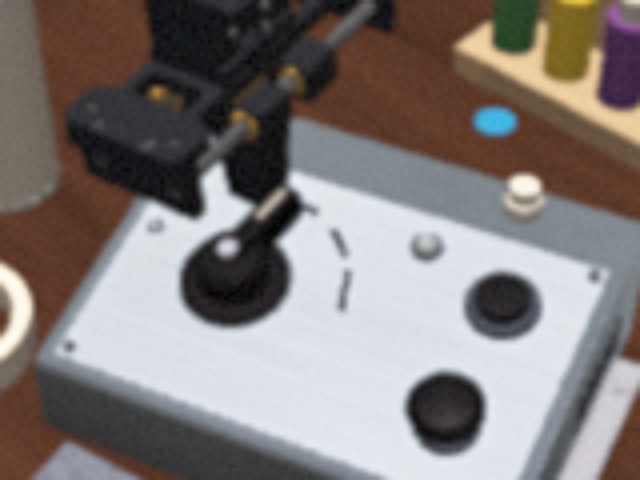

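The handle now stands on step 3, just ahead of the finger (bar end at crop (290,200), by the three pips). I'll continue to the last click.

step_arm(
  increments=[
    [[0.1, -0.21, 0], [0, 0, -3]],
    [[0.09, -0.22, 0], [0, 0, -3]],
    [[0.08, -0.22, 0], [0, 0, -3]],
    [[0.07, -0.22, 0], [0, 0, -3]],
    [[0.06, -0.23, 0], [0, 0, -3]],
    [[0.05, -0.23, 0], [0, 0, -3]],
    [[0.04, -0.23, 0], [0, 0, -3]],
    [[0.02, -0.23, 0], [0, 0, -3]],
    [[0, 0, 0], [0, 0, 0]],
    [[0, 0, 0], [0, 0, 0]],
  ],
)

```text
clock: 8.2
tool_pos: [0.5853, 0.0595, 0.0914]
eef_rot: [0.795, 0.606, -0.005, 0.031]
contact_force: [-0.4, 0.2, -0.0]
opening: 0.002
finger_force: 0.0
```

```bash
python3 st.py
python3 - <<'E'
from h import *
p,d=snap('side','side3'); cv2.imwrite('pics/s3.png',cv2.resize(p[140:260,200:360,::-1],None,fx=4,fy=4))
E
```

```text
t 8.2 pos [0.5853 0.0595 0.0914] panel xyz mm [ 43.8 -10.6  14.3] F [-0.39  0.17 -0.03] open 0.002337197025037536
z.-n ang 12.05 zcross [ 6.69 -9.89  0.75] closing axis panel ang -32.4 q [-0.25  0.84  0.06  1.82  0.03  0.46 -0.5 ]
```

View pics/s3.png

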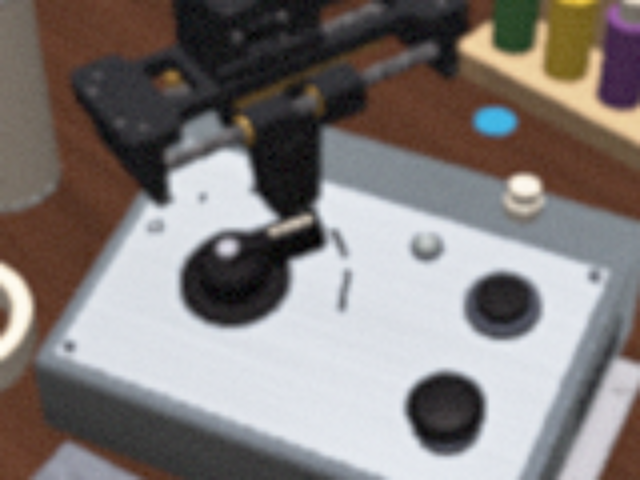

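Run:
```python
from h import *
F=np.load('pics/f.npz');o,x,y,n=[F[k] for k in'oxyn']
for a in range(15,-50,-5):
    b=np.radians(a); u,v=proj('side',o+.049*(np.cos(b)*x+np.sin(b)*y)+.03*n); w,z=proj('side',o+.03*n);print(a,(u-200)*4,(v-140)*4)
print((w-200)*4,(z-140)*4)
```

```text
15 247.33224193114484 164.6491342658412
10 255.18645315914182 165.64352785947176
5 262.8529567784742 167.19666066724392
0 270.2777300905641 169.29992108537817
-5 277.40780798332526 171.9411364309599
-10 284.19157959691915 175.10456155903864
-15 290.5790977832969 178.7708790408583
-20 296.5224016637728 182.9172137220355
-25 301.9758519476368 187.51716478268497
-30 306.89647795482006 192.54085865245418
-35 311.24433449703497 197.95502627672386
-40 314.98286592878867 203.7231082699176
-45 318.079273800834 209.80539141239296
227.26011259310644 240.92612245132284
```

The bar end at crop (320,225) puts the handle somewhere between about −35° and −45°. I'll push on gently to −42°, then back off.

step_arm(
  increments=[
    [[0.01, -0.23, 0], [0, 0, -3]],
    [[0, -0.23, 0], [0, 0, -3]],
    [[-0.01, -0.23, 0], [0, 0, -3]],
    [[0, 0, 0], [0, 0, 0]],
    [[0.2, 0.4, 0.07], [0, 0, 0]],
    [[0.2, 0.4, 0.07], [0, 0, 0]],
    [[0, 0, 1.5], [0, 0, 0]],
    [[0, 0, 2], [0, 0, 0]],
    [[0, 0, 2], [0, 0, 0]],
    [[0, 0, 0], [0, 0, 0]],
  ],
)

```text
clock: 9.25
tool_pos: [0.5911, 0.0613, 0.1511]
eef_rot: [0.84, 0.541, -0.005, 0.032]
contact_force: [0.4, 0.9, 0.3]
opening: 0.005
finger_force: 0.0
```

```bash
python3 st.py
python3 - <<'E'
from h import *
p,d=snap('side','side4'); cv2.imwrite('pics/s4.png',cv2.resize(p[140:260,200:360,::-1],None,fx=4,fy=4))
E
```

```text
t 9.25 pos [0.5911 0.0613 0.1511] panel xyz mm [ 62.4 -10.4  71.3] F [0.35 0.87 0.28] open 0.004681892224020077
z.-n ang 12.28 zcross [  6.82 -10.07   0.77] closing axis panel ang -41.4 q [-0.28  0.76  0.11  1.77 -0.03  0.6  -0.6 ]
```

View pics/s4.png

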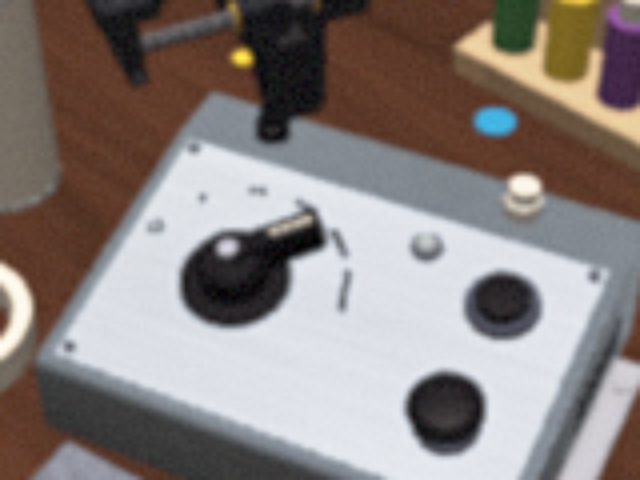

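Run:
```python
from h import *
F=np.load('pics/f.npz');o,x,y,n=[F[k] for k in'oxyn']
def line(nm,p,ctr):
    P=p.astype(float)
    hub=ctr
    g=p.min(-1); best=None
    # white index line: bright blob surrounded by bar; components of bright pixels near hub
    m=(g>110).astype(np.uint8); k,l,s,c=cv2.connectedComponentsWithStats(m)
    for i in range(1,k):
        if 5<=s[i,4]<150 and 5<np.hypot(*(c[i]-hub))<30:
            v,u=np.where(l==i); q=np.array([ray(nm,a,b,o,n,.03) for a,b in zip(u,v)])-o; q=np.c_[q@x,q@y]
            w=np.linalg.svd(q-q.mean(0))[2][0]; w*=np.sign(w@q.mean(0))
            print(nm,s[i],'dir',np.degrees(np.arctan2(w[1],w[0])).round(1),'centre',(q.mean(0)*1000).round(1))
for f in('side0','side2','side4'): print(f); line('side',np.load(f'pics/{f}.npz')['p'],np.array([257,205]))
p,d=snap('top','top4'); line('top',np.load('pics/top0.npz')['p'],np.array([267,219])); print('now');line('top',p,np.array([267,219]))
cv2.imwrite('pics/t4.png',cv2.resize(p[130:275,205:375,::-1],None,fx=4,fy=4,interpolation=2))
```

```text
side0
side2
side4
now
```

View pics/t4.png

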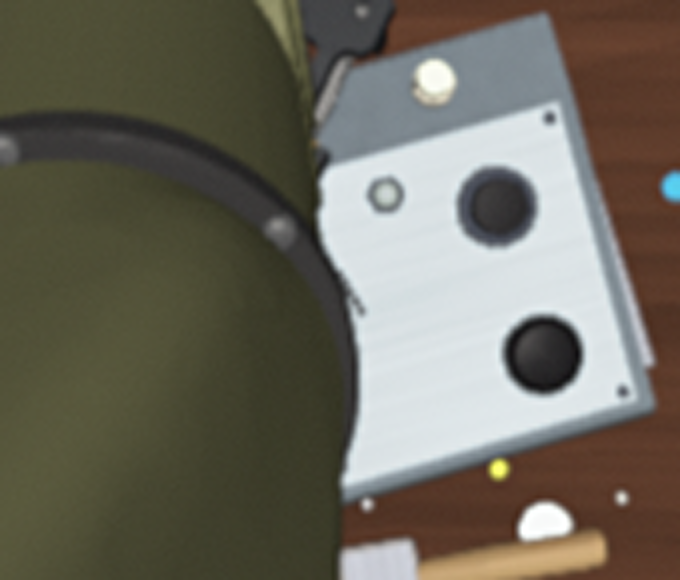

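Run:
```python
from h import *
F=np.load('pics/f.npz');o,x,y,n=[F[k] for k in'oxyn']
for nm,(a,b),(u0,v0,k) in(('s1',((222,290),(209,258)),(180,100,3)),('s2',((258,218),(288,195)),(200,140,4)),('s4',((270,236),(312,214)),(200,140,4))):
    A,B=[ray('side',u0+(q[0]+.5)/k-.5,v0+(q[1]+.5)/k-.5,o,n,.03) for q in(a,b)]; w=B-A;print(nm,np.degrees(np.arctan2(w@y,w@x)),[(round(1e3*((z-o)@x)),round(1e3*((z-o)@y))) for z in(A,B)])
# PCA in bar region of side4
p=np.load('pics/side4.npz')['p'].astype(int); sub=p[190:203,264:280].min(-1); print(sub)
```

```text
s1 45.526098053625695 [(6, 11), (27, 32)]
s2 -22.77695560978964 [(19, -7), (38, -15)]
s4 -34.45887138086579 [(11, -18), (32, -32)]
[[225 224 225 225 225 223 224 226 222 199 145 153 186 205 226 228]
 [223 224 224 223 222 226 225 227 227 210 169 137 129 147 185 212]
 [225 224 223 222 220 226 225 226 225 219 188 142  78  74 110 174]
 [223 225 224 225 225 226 225 218 200 163 137 114  94  80  77 148]
 [228 229 228 224 216 198 171 148 140 113 121 145 166 151  83 112]
 [223 223 203 183 161 142 119 122 136 151 172 168 155 128  64  77]
 [177 161 133 124 131 131 149 167 156 144 147 119  90  69  35  47]
 [104  83  89 130 170 154 148 146 112  93  69  53  30  17   5  29]
 [ 36  32  59 109 140 121  93  75  54  38  22  23  14  15   8  23]
 [ 28  34  39  58  67  52  41  26  16   5  16   9   9  17   4   7]
 [ 34  31  30   8  26  24  15   0  13   8  15   0  10  12   0   0]
 [ 25  29  13  26  11   0  24   5  15  10   0   0   5   4  19  36]
 [ 16  19   8   7   1  15   3   4  16   7   0  16  28  62  84 113]]
```

Run:
```python
from h import *
F=np.load('pics/f.npz');o,x,y,n=[F[k] for k in'oxyn']
def ang(A,B):
    A,B=[ray('side',*q,o,n,.03) for q in(A,B)];w=B-A;m=(A+B)/2-o
    return np.degrees(np.arctan2(w@y,w@x)).round(1),(1e3*np.array([m@x,m@y])).round(1)
print(ang((268,197.1),(276.5,194.3)))
for f in('side2','side3','side4'):
    p=np.load(f'pics/{f}.npz')['p'].astype(int)
    # ridge by top-hat
    g=p.min(-1).astype(np.uint8); th=cv2.morphologyEx(g,cv2.MORPH_TOPHAT,np.ones((7,7),np.uint8))
    m=np.zeros_like(g); m[183:202,263:279]=1
    k=(th>45)&(m>0); c,l,s,ce=cv2.connectedComponentsWithStats(k.astype(np.uint8))
    for i in range(1,c):
        if s[i,4]>8:
            v,u=np.where(l==i); wt=th[v,u].astype(float); M=np.average(np.c_[u,v],axis=0,weights=wt); C=np.cov(np.c_[u,v].T,aweights=wt); e=np.linalg.eigh(C)[1][:,1]; e*=np.sign(e[0]); print(f,s[i],M,ang(M-3*e,M+3*e))
```

```text
(np.float64(-45.9), array([ 21.8, -24.4]))
side2 [263 183  16  12  81] [270.88374343 188.34282555] (np.float64(-31.5), array([ 37.5, -13.5]))
side2 [269 199   3   3   9] [270.04806688 200.06687565] (np.float64(0.3), array([ 10.4, -25. ]))
side3 [264 191  15   9  67] [270.6564165  194.93377988] (np.float64(-69.8), array([ 22.3, -20.4]))
side4 [276 184   3   7  19] [277.0589949  187.06991988] (np.float64(-148.9), array([ 45.2, -23.9]))
```

The index line measures −45.9° in the panel frame, so the selector is on step 4. In the top view the start and stop buttons are both clear of the arm. Next I'll go over the start button with the tool along the panel normal.

step_arm(
  increments=[
    [[0.2, -2.5, 0], [0, 0, 0]],
    [[0.3, -2.5, 0], [0, 0, 0]],
    [[0.3, -2.5, 0], [0, 0, 0]],
    [[0.3, -2.5, 0], [2.3, -3.3, 0.3]],
    [[0.3, -2.5, 0], [2.3, -3.3, 0.3]],
    [[0, 0, 0], [2.2, -3.4, 0.2]],
    [[0, 0, -1], [0, 0, 0]],
    [[0, 0, -1], [0, 0, 0]],
    [[0, 0, 0], [0, 0, 0]],
    [[0, 0, 0], [0, 0, 0]],
  ],
)

```text
clock: 10.35
tool_pos: [0.6033, -0.0619, 0.1269]
eef_rot: [0.833, 0.543, 0.097, 0.027]
contact_force: [0.1, 0.4, 0.5]
opening: 0.003
finger_force: 0.0
```

```bash
python3 st.py
```

```text
t 10.35 pos [ 0.6033 -0.0619  0.1269] panel xyz mm [  33.9 -132.    52.8] F [0.12 0.38 0.48] open 0.002791095509035224
z.-n ang 0.59 zcross [ 0.08 -0.59 -0.02] closing axis panel ang -40.6 q [ 0.12  0.76 -0.08  1.91 -0.05  0.28 -0.31]
```

step_arm(
  increments=[
    [[0.3, -0.1, -0.98], [0, 0, 0]],
    [[0.2, 0.06, -0.98], [0, 0, 0]],
    [[0.2, 0.06, -0.98], [0, 0, 0]],
    [[0.04, 0.01, -0.2], [0, 0, 0]],
    [[0.04, 0.01, -0.2], [0, 0, 0]],
    [[0.04, 0.01, -0.2], [0, 0, 0]],
    [[0.04, 0.01, -0.2], [0, 0, 0]],
    [[0.04, 0.01, -0.2], [0, 0, 0]],
    [[0.04, 0.01, -0.2], [0, 0, 0]],
    [[0, 0, 0], [0, 0, 0]],
  ],
)

```text
clock: 11.35
tool_pos: [0.6126, -0.0632, 0.0865]
eef_rot: [0.834, 0.542, 0.098, 0.028]
contact_force: [-0.7, -0.9, 3.4]
opening: 0.005
finger_force: 1.5
```

```bash
python3 st.py
```

```text
t 11.35 pos [ 0.6126 -0.0632  0.0865] panel xyz mm [  33.7 -135.9   11.5] F [-0.74 -0.92  3.35] open 0.004847861133137272
z.-n ang 0.49 zcross [ 0.14 -0.47 -0.  ] closing axis panel ang -40.7 q [ 0.12  0.84 -0.08  1.9  -0.05  0.22 -0.31]
```

step_arm(
  increments=[
    [[0.02, 0.01, -0.1], [0, 0, 0]],
    [[0.02, 0.01, -0.1], [0, 0, 0]],
    [[0.02, 0.01, -0.1], [0, 0, 0]],
    [[0, 0, 0], [0, 0, 0]],
    [[0, 0, 0], [0, 0, 0]],
    [[0, 0, 0], [0, 0, 0]],
    [[0, 0, 0], [0, 0, 0]],
    [[0, 0, 0], [0, 0, 0]],
    [[0, 0, 0], [0, 0, 0]],
    [[0, 0, 0], [0, 0, 0]],
  ],
)

```text
clock: 12.35
tool_pos: [0.6131, -0.063, 0.084]
eef_rot: [0.834, 0.542, 0.098, 0.028]
contact_force: [-2.8, -0.2, 10.0]
opening: 0.001
finger_force: 4.7
```

```bash
python3 st.py
```

```text
t 12.35 pos [ 0.6131 -0.063   0.084 ] panel xyz mm [  33.7 -135.9    9. ] F [-2.8  -0.22  9.98] open 0.0014409559426647447
z.-n ang 0.49 zcross [ 0.15 -0.46  0.  ] closing axis panel ang -40.7 q [ 0.11  0.84 -0.08  1.9  -0.05  0.21 -0.31]
```

10 N at exactly 5 mm of travel means the button is fully in. I'll release it and lift.

step_arm(
  increments=[
    [[-0.1, -0.03, 0.5], [0, 0, 0]],
    [[-0.2, -0.06, 1], [0, 0, 0]],
    [[-0.4, -0.12, 2], [0, 0, 0]],
    [[0, 0, 3], [0, 0, 0]],
    [[0, 0, 3], [0, 0, 0]],
    [[0, 0, 3], [0, 0, 0]],
    [[0, 0, 2], [0, 0, 0]],
    [[0, 0, 0], [0, 0, 0]],
    [[0, 0, 0], [0, 0, 0]],
    [[0, 0, 0], [0, 0, 0]],
  ],
)

```text
clock: 13.35
tool_pos: [0.6049, -0.0648, 0.227]
eef_rot: [0.834, 0.542, 0.097, 0.027]
contact_force: [-0.1, -0.2, -0.1]
opening: 0.004
finger_force: 0.0
```

```bash
python3 st.py
python3 - <<'E'
from h import *
p,d=snap('side','side5'); cv2.imwrite('pics/s5.png',p[:,:,::-1])
E
```

```text
t 13.35 pos [ 0.6049 -0.0648  0.227 ] panel xyz mm [  55.7 -135.1  150.5] F [-0.1  -0.19 -0.13] open 0.003893715701035126
z.-n ang 0.67 zcross [ 0.12 -0.66 -0.02] closing axis panel ang -40.7 q [ 0.12  0.61 -0.08  1.82 -0.05  0.52 -0.32]
```

View pics/s5.png

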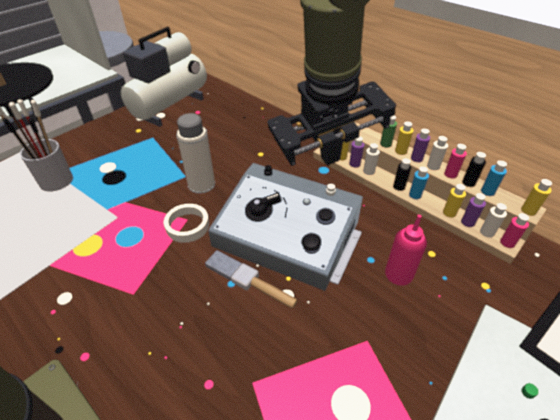

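The handle is still on step 4 (bar end near (278,197)), start at (326,216) is out, every loose thing stands where it was, and the arm is clear.

```bash
python3 -c "
from plant import r
print(r.finish_job())"
```

```text
the job is handed in; nothing more can be done
None
```

The job is handed in (no verdict came back): the selector was pushed to step 4 (index line measured at −45.9° against −45°), the start button was pressed the full 5 mm and released, and in the last picture nothing else had moved.

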